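Change the bench air over from the red valve to the blue one

ROBOT

A 6-joint arm with a two-finger parallel gripper is mounted at the origin on a cart in front of the work surface, level with it; the furniture and walls round the work are solid. World frame = base frame: x ahead of the robot, y to its left, z up, the work surface at z = 0. Lengths are in m, angles in rad, forces in N, time in s.
With the tool pointing down it reaches from about 0.35 to 0.775 m from the base axis. Payload 7.3 kg.
Tool frame: the origin (TCP) lies midway between the tips of the shut fingers; the grasp point (between the pads) lies 19 mm behind it; z points along the fingers, y is the line along which they close (so a half turn about z gives the same grasp; the last joint's range is limited). The gripper opens to 92 mm and grips with 3 to 60 N. Pads are 19 mm wide; open, the fingers measure 130 mm over their backs; the gripper's body (75 mm by 190 mm) begins 47 mm behind the grasp point.
Start: joints at [1.077, 0.342, 1.524, -0, 1.275, -0.146], TCP at [0.179, 0.494, 0.227] pointing down, gripper open.
Joint ranges: [-2.53, 2.53], [-0.77, 2.02], [0.04, 2.7], [-1, 4.14], [0.28, 2.66], [-3.11, 3.11]. Speed limits (rad/s): [2.57, 2.57, 3.14, 3.14, 3.14, 3.14].

INTERFACE

Orientations are given as [roll, pitch, yaw] about the fixed x, y, z axes, in that order (R = Rz(yaw) Ry(pitch) Rx(roll)).
In Python, from cell import robot, read_camera, camera_params, nets gives the robot as it stands. The module is installed in compiled form; this text tells all that it offers.
- The arm moves only by the tool step_arm, never from a script. Its argument "steps" is a list of rows, each an object of numbers: "x", "y", "z": the shift along the tool's x, y, z as a fraction of full scale; "rx", "ry", "rz": the turn, a rotation vector about the tool's x, y, z as a fraction of full scale; "claw": the opening, from -1 (shut) to 1 (fully open). In form: [{"x": .., "y": .., "z": .., "rx": .., "ry": .., "rz": .., "claw": ..}, ...]. A call has 1 to 12 rows; each row is the pose to reach, as a shift and turn from the pose commanded when the call began, along the tool's axes at that moment; what a row does not reach only later rows make up. Full scale, the value 1, is 750 mm for a shift and pi/4 rad for a turn. A row lasts 1/12 s, in which the tool goes at most 41.7 mm and 7.16 degrees, less where a joint would pass 70% of its speed; a pose out of reach is approached as far as the arm can. A call with a number of a shift or a turn outside -1 to 1 is refused whole. A call with a gripper value outside its range is refused whole. The fingers move at their own pace and stop on an object; "squeeze" is the grip in N (left out, the last holds). Time passes only in rows, so rows that repeat a pose let the fingers close. It gives the time, the measured TCP pose, the force, the opening and the grip force at its end, in the units of the state.
- robot.observe(): the state, without advancing time (a new reading comes with each control period).
- read_camera(name): name is "scene" or "top" or "wrist"; returns (picture, depth): 480x640x3 uint8, blue, green, red; 480x640 float32, m along the optical axis (not along the pixel's ray), 0 where there is no reading.
- camera_params(name): a dict with "fx", "fy", "cx", "cy" (pixels), "R" (3x3) and "t" (3): a world point X has camera coordinates R X + t; the wrist camera has in their place "hand_eye" (4x4, takes a point from camera to tool coordinates, whose origin is the TCP and whose axes are the flange's). Camera axes: x right, y down, z forward; pixel columns grow to the right and rows downward; lengths in m; the calibration is good to about 2 mm. A picture is of the moment at which its call begins: read the wrist's pose just before it. camera_params takes no time and is no camera call.
- robot.hand_in(): hands the job in; it is judged then, once.
Trained networks look in the newest picture that a camera, given by its name, has taken for a name from the list of things; names that differ only in an ending like _2 or _b are one class to them, and where a whole thing is asked for, a point or a joint stands for the part that bears it (a point fixed in the world has none). Each returns a list of dicts, best first, with "conf" (0 to 1); they miss things now and then, are a little off and sometimes report something else, mostly with a low value. They report only what shows in the picture. A call takes as long as a camera call.
- nets.masks_of(camera, query): "region" (480x640 bool, what is visible of it) and "box" ([left, top, right, bottom] in pixels, round what is visible of it).
- nets.landmark_of(camera, query): "pixel" ([row, column] in pixels: a listed point, or the origin of a listed thing).
The state is a dict: "time": time; "qpos": joint angles; "qvel": joint speeds; "joint_efforts": joint torques, N m; "tool_pos": TCP position; "tool_rot": TCP orientation; "contact_force": force on the tool from outside, world axes, zero at the start; "torque": the same for the moment, N m; "opening": finger opening in m; "grip_force": force on a finger pad.
Only numpy, scipy, OpenCV 4.12 (cv2) and the standard library are available. Lean on these libraries where they do the work, as an engineer would, in place of code of your own. Each camera call takes 0.05 s, during which the arm holds its last target. There are 200 camera calls.

TASK

Change the air manifold on the bench over from the red line to the blue line: first push the red slide-valve knob, which stands pulled out, fully home, and only then pull the blue knob fully out to its stop, so that red and blue are never open together. Leave the yellow valve as it is, and let go at the end.

Things in the scene. Friction and masses are not known exactly. Their poses are not given: they have to be found in the camera images.
- manifold: fixed air manifold: aluminium plate 70 (x) x 292 (y) x 12 mm, three grey valve blocks 85 mm apart along y in any order of colours, tops 70 mm above the bench, front faces at x = -0.030, brass glands to x = -0.042; small gauge on the +y end, 82 mm high. Origin on the bench under the middle; z up, -x the front, where the knobs stand out towards the robot. Turned by up to 0.2 rad.
- knob_red (a point): centre of the round red knob, 29 mm diameter, 22 mm long along its level axis, 46 mm above the bench; axes as the manifold's. Pulls straight out along -x: its x in the manifold's frame is -0.062 m home (closed), -0.092 fully out (open), solid stops at both. An over-centre detent holds it at either end: 6 N moves it, well past halfway it runs on by itself. Starts fully out.
- knob_blue (a point): centre of the round blue knob, 29 mm diameter, 22 mm long along its level axis, 46 mm above the bench; axes as the manifold's. Pulls straight out along -x: its x in the manifold's frame is -0.062 m home (closed), -0.092 fully out (open), solid stops at both. An over-centre detent holds it at either end: 6 N moves it, well past halfway it runs on by itself. Starts home.
- knob_yellow (a point): centre of the round yellow knob, 29 mm diameter, 22 mm long along its level axis, 46 mm above the bench; axes as the manifold's. Pulls straight out along -x: its x in the manifold's frame is -0.062 m home (closed), -0.092 fully out (open), solid stops at both. An over-centre detent holds it at either end: 6 N moves it, well past halfway it runs on by itself. Starts home; leave it.

How it is judged:
On the way, in this order (a step that is already met when the one before it is completed fails the run):
1. the red knob is pushed home while the blue one is still home (x of each of knob_red, knob_blue in the frame of manifold above -0.068 m), for 0.2 s.
2. the blue knob is pulled out, with red home (x of knob_blue in the frame of manifold below -0.086 m and x of knob_red in the frame of manifold above -0.068 m), for 0.2 s.
At the end, for the whole second after the job is handed in: the red knob is home, the blue knob is fully out and the yellow knob is home, each within 6 mm of its stop, and all are released (all of step 2 and x of knob_yellow in the frame of manifold above -0.068 m); the robot touches nothing.
It fails at once if red and blue are open (each more than 10 mm out) at the same time (x of each of knob_red, knob_blue in the frame of manifold below -0.072 m).
It fails at once if the yellow knob is pulled out by more than 10 mm (x of knob_yellow in the frame of manifold below -0.072 m).
It also fails if it takes over 38 s, if anything falls off the work surface, if the arm or the gripper's body presses on something with over 40 N, if the wrist force passes 120 N, or if a joint passes its speed limit or range.

## Working session

There is one attempt and no reset: what is moved stays moved. The work goes in short steps, Python scripts to look and compute and a tool call to move; the robot and the scene stay as the last step left them, time stands still between calls to the robot, and variables do not carry over. Pictures are saved under pics/ and viewed, at most 10 in all, crops included, and the job is handed in when it is done.

Besides the shell and the picture viewer there is one more tool, called after ">>>" as name(argument=value, ...), one argument or row to a line, values as JSON. step_arm: Moves the arm, as the interface text tells. Its arguments: {"type":"object","properties":{"steps":{"type":"array","items":{"type":"object","properties":{"x":{"type":"number","minimum":-1,"maximum":1},"y":{"type":"number","minimum":-1,"maximum":1},"z":{"type":"number","minimum":-1,"maximum":1},"rx":{"type":"number","minimum":-1,"maximum":1},"ry":{"type":"number","minimum":-1,"maximum":1},"rz":{"type":"number","minimum":-1,"maximum":1},"claw":{"type":"number"}}}},"squeeze":{"type":"number"}},"required":["steps"]}

```bash
mkdir -p pics
cat > h.py <<'E'
import numpy as np, cv2
from cell import robot, read_camera, camera_params, nets
def world(cam,px,depth):
    p=camera_params(cam); r,c=px
    X=np.array([(c-p['cx'])/p['fx'],(r-p['cy'])/p['fy'],1])*depth
    return p['R'].T@(X-p['t'])
E
python3 - <<'E'
from h import *
np.set_printoptions(precision=4,suppress=True)
s=robot.observe();print(s['time'],s['tool_pos'],s['tool_rot'],s['opening'])
ims=[]
for cam in ['scene','top']:
    im,d=read_camera(cam); ims.append(im)
    for q in ['manifold','knob_red','knob_blue','knob_yellow']:
        for m in nets.masks_of(cam,q)[:1]:
            g=m['region']; rr,cc=np.nonzero(g&(d>0))
            W=np.array([world(cam,(r,c),d[r,c]) for r,c in zip(rr,cc)])
            print(cam,q,m['conf'],m['box'],len(W),np.median(W,0),np.percentile(W,2,0),np.percentile(W,98,0))
        for l in nets.landmark_of(cam,q)[:1]: 
            r,c=map(int,l['pixel']);print('  lm',l['conf'],l['pixel'],world(cam,l['pixel'],d[r,c]))
cv2.imwrite('pics/a.png',cv2.resize(np.vstack(ims),(450,600)) if 0 else ims[0]);cv2.imwrite('pics/b.png',ims[1])
E
```

```text
0.0 [0.1787 0.4932 0.226 ] [-3.14   -0.0002  2.7938] 0.09188238620741272
scene manifold 0.57 [293.4, 207.6, 440.5, 361.1] 2279 [ 0.5317 -0.2353  0.0129] [ 0.5085 -0.3318  0.0018] [ 0.5774 -0.0426  0.0793]
  lm 0.56 [290.3, 360.0] [ 0.5199 -0.2114  0.0558]
scene knob_red 0.97 [346.1, 325.3, 383.2, 357.0] 535 [ 0.4641 -0.2775  0.0522] [ 0.4491 -0.2902  0.0005] [ 0.508  -0.2652  0.0604]
  lm 0.94 [343.5, 356.8] [ 0.4567 -0.2805  0.0607]
scene knob_blue 0.6 [292.4, 252.6, 314.4, 270.9] 313 [ 0.4796 -0.1098  0.0539] [ 0.4691 -0.1192  0.038 ] [ 0.5004 -0.0949  0.0606]
  lm 0.53 [261.1, 300.8] [ 0.4768 -0.1125  0.0589]
scene knob_yellow 0.69 [319.7, 284.8, 347.7, 306.3] 363 [ 0.4849 -0.1931  0.054 ] [ 0.474  -0.2039  0.0018] [ 0.5055 -0.1721  0.0609]
  lm 0.56 [295.0, 333.3] [ 0.4804 -0.1942  0.0577]Traceback (most recent call last):
  File "<stdin>", line 10, in <module>
  File "h.py", line 4, in world
    p=camera_params(cam); r,c=px
ValueError: time passes only in moves, steps and waits
```

```bash
cat > h.py <<'E'
import numpy as np, cv2
from cell import robot, read_camera, camera_params, nets
np.set_printoptions(precision=4,suppress=True)
def world(p,r,c,depth):
    X=np.stack([(c-p['cx'])/p['fx'],(r-p['cy'])/p['fy'],np.ones_like(depth)],-1)*depth[...,None]
    return (X-p['t'])@p['R']
E
python3 - <<'E'
from h import *
print(robot.observe()['time'])
ps=camera_params('scene'); im,_=read_camera('scene'); cv2.imwrite('pics/a.png',im)
cam='top'; p=camera_params(cam); im,d=read_camera(cam); cv2.imwrite('pics/b.png',im)
for q in ['manifold','knob_red','knob_blue','knob_yellow']:
    for m in nets.masks_of(cam,q)[:1]:
        rr,cc=np.nonzero(m['region']&(d>0)); W=world(p,rr,cc,d[rr,cc])
        print(q,m['conf'],m['box'],len(W),np.median(W,0),np.percentile(W,2,0),np.percentile(W,98,0))
        if q=='manifold':
            T=W[(W[:,2]>.062)&(W[:,2]<.075)]; print('rect blocktops',cv2.minAreaRect(T[:,:2].astype(np.float32)*1000))
            print('rect all',cv2.minAreaRect(W[:,:2].astype(np.float32)*1000))
    for l in nets.landmark_of(cam,q)[:1]:
        r,c=map(int,l['pixel']);print('  lm',l['conf'],l['pixel'],world(p,np.array(l['pixel'][0]),np.array(l['pixel'][1]),np.array(d[r,c])))
E
```

```text
0.55
manifold 0.97 [296.1, 190.6, 515.2, 244.1] 3693 [ 0.5393 -0.1505  0.0142] [ 0.5087 -0.3287  0.0021] [ 0.5831 -0.0341  0.0812]
rect blocktops ((541.2449340820312, -168.7169952392578), (269.52557373046875, 46.40397644042969), 89.91935729980469)
rect all ((550.07275390625, -184.18309020996094), (74.21015930175781, 325.9292297363281), 3.2681334018707275)
knob_red 0.85 [461.6, 243.7, 487.2, 285.8] 583 [ 0.469  -0.274   0.0545] [ 0.4511 -0.2931  0.0021] [ 0.5091 -0.263   0.0624]
  lm 0.77 [276.8, 472.4] [ 0.4637 -0.271   0.0592]
knob_blue 0.84 [344.8, 250.8, 361.7, 273.0] 381 [ 0.4848 -0.1054  0.0579] [ 0.471  -0.1184  0.0484] [ 0.5019 -0.0931  0.0624]
  lm 0.87 [261.5, 352.7] [ 0.4826 -0.1051  0.0606]
knob_yellow 0.68 [401.9, 244.8, 422.9, 268.8] 399 [ 0.4888 -0.1876  0.0571] [ 0.4754 -0.2022  0.0473] [ 0.5061 -0.1762  0.0625]
  lm 0.87 [257.9, 414.5] [ 0.4888 -0.1908  0.0602]
```

View pics/a.png

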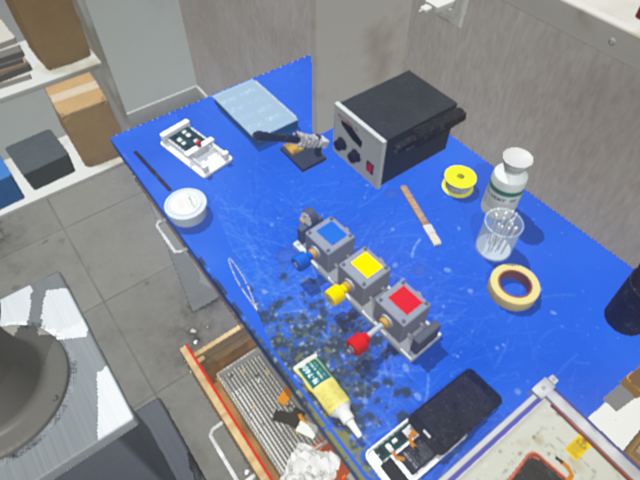

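View pics/b.png

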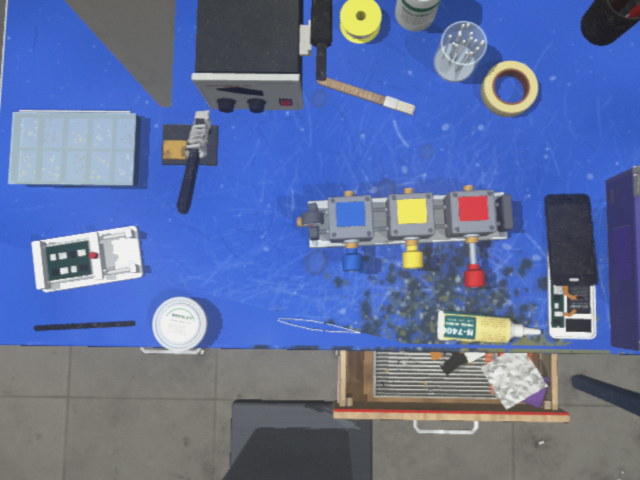

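```bash
cat > est.py <<'E'
from h import *
def est():
    out={}
    for cam in ['scene','top']:
        p=camera_params(cam); im,d=read_camera(cam)
        hsv=cv2.cvtColor(im,cv2.COLOR_BGR2HSV)
        rr,cc=np.mgrid[:480,:640]; W=world(p,rr,cc,d)
        z=W[...,2]; box=(d>0)&(W[...,0]>.42)&(W[...,0]<.6)&(W[...,1]>-.35)&(W[...,1]<-.04)
        h,s=hsv[...,0].astype(int),hsv[...,1]
        col={'red':(h<8)|(h>172),'blue':(h>95)&(h<130),'yellow':(h>20)&(h<35)}
        for k,m in col.items():
            m=m&(s>130)&box
            t=m&(z>.064)&(z<.076); kn=m&(z>.028)&(z<.066)&(W[...,0]<.512)
            n,l,st,_=cv2.connectedComponentsWithStats(kn.astype(np.uint8)); 
            kn=l==1+np.argmax(st[1:,4])
            K=W[kn]
            print(cam,k,'top',t.sum(),W[t].mean(0),'knob',kn.sum(),'med',np.median(K,0),'lo',np.percentile(K,3,0),'hi',np.percentile(K,97,0))
if __name__=='__main__': est()
E
python3 est.py
```

```text
scene red top 489 [ 0.5581 -0.2705  0.0684] knob 330 med [ 0.4613 -0.2793  0.0562] lo [ 0.4499 -0.2896  0.0473] hi [ 0.4795 -0.2657  0.0603]
scene blue top 379 [ 0.5482 -0.1012  0.0686] knob 289 med [ 0.4801 -0.1101  0.0542] lo [ 0.4695 -0.1189  0.0397] hi [ 0.4994 -0.0952  0.0604]
scene yellow top 426 [ 0.5527 -0.1859  0.0687] knob 297 med [ 0.4875 -0.1935  0.0556] lo [ 0.4751 -0.2033  0.0465] hi [ 0.5073 -0.18    0.0605]
top red top 669 [ 0.5583 -0.2701  0.0698] knob 370 med [ 0.4637 -0.2731  0.0577] lo [ 0.4524 -0.2866  0.0488] hi [ 0.4794 -0.2628  0.062 ]
top blue top 669 [ 0.5484 -0.1006  0.0699] knob 389 med [ 0.484  -0.1042  0.0576] lo [ 0.4711 -0.1184  0.0495] hi [ 0.4995 -0.0918  0.0618]
top yellow top 640 [ 0.5532 -0.1855  0.0699] knob 350 med [ 0.4895 -0.1876  0.0579] lo [ 0.4763 -0.2003  0.0507] hi [ 0.5061 -0.1771  0.0623]
```

```bash
cat > cmd.py <<'E'
import sys; from h import *
from scipy.spatial.transform import Rotation as R
# usage: cmd.py x y z yaw [x y z yaw ...]
s=robot.observe(); A=R.from_euler('xyz',s['tool_rot']); print(s['time'],s['tool_pos'],s['tool_rot'],s['contact_force'],s['opening'],s['grip_force'],s['qpos'])
v=np.array(sys.argv[1:],float).reshape(-1,4)
for x,y,z,w in v:
    print(A.inv().apply(np.array([x,y,z])-s['tool_pos'])/.75,(A.inv()*R.from_euler('xyz',[np.pi,0,w])).as_rotvec()/(np.pi/4))
E
python3 cmd.py .40 .1 .227 3.0 .463 -.276 .15 3.1996
```

```text
1.15 [0.1789 0.4936 0.2267] [3.1415 0.     2.7938] [ 0.5879 -0.7748  0.0731] 0.09148502444046108 0.0 [ 1.077   0.342   1.5241 -0.      1.2754 -0.146 ]
[-0.456  -0.3929 -0.0004] [ 0.0001  0.     -0.2625]
[-0.7058 -0.8356  0.1023] [ 0.0001  0.0001 -0.5167]
```

>>> step_arm(
  steps=[
    {"x":-0.456,"y":-0.393,"z":0,"rz":-0.26,"claw":0.3},
    {"x":-0.456,"y":-0.393,"z":0,"rz":-0.26,"claw":0.3},
    {"x":-0.456,"y":-0.393,"z":0,"rz":-0.26,"claw":0.3},
    {"x":-0.456,"y":-0.393,"z":0,"rz":-0.26,"claw":0.3},
    {"x":-0.456,"y":-0.393,"z":0,"rz":-0.26,"claw":0.3},
    {"x":-0.456,"y":-0.393,"z":0,"rz":-0.26,"claw":0.3},
    {"x":-0.456,"y":-0.393,"z":0,"rz":-0.26,"claw":0.3},
    {"x":-0.456,"y":-0.393,"z":0,"rz":-0.26,"claw":0.3},
    {"x":-0.456,"y":-0.393,"z":0,"rz":-0.26,"claw":0.3},
    {"x":-0.456,"y":-0.393,"z":0,"rz":-0.26,"claw":0.3},
    {"x":-0.456,"y":-0.393,"z":0,"rz":-0.26,"claw":0.3},
    {"x":-0.456,"y":-0.393,"z":0,"rz":-0.26,"claw":0.3},
  ],
)

```text
$.steps[0]: bad value
```

```bash
python3 cmd.py .463 -.276 .15 3.1996
```

```text
1.15 [0.1789 0.4936 0.2267] [3.1415 0.     2.7938] [ 0.5879 -0.7748  0.0731] 0.09148502444046108 0.0 [ 1.077   0.342   1.5241 -0.      1.2754 -0.146 ]
[-0.7058 -0.8356  0.1023] [ 0.0001  0.0001 -0.5167]
```

>>> step_arm(
  steps=[
    {"x":-0.456,"y":-0.393,"z":0.0,"rx":0.0,"ry":0.0,"rz":-0.26,"claw":0.3},
    {"x":-0.456,"y":-0.393,"z":0.0,"rx":0.0,"ry":0.0,"rz":-0.26,"claw":0.3},
    {"x":-0.456,"y":-0.393,"z":0.0,"rx":0.0,"ry":0.0,"rz":-0.26,"claw":0.3},
    {"x":-0.456,"y":-0.393,"z":0.0,"rx":0.0,"ry":0.0,"rz":-0.26,"claw":0.3},
    {"x":-0.456,"y":-0.393,"z":0.0,"rx":0.0,"ry":0.0,"rz":-0.26,"claw":0.3},
    {"x":-0.456,"y":-0.393,"z":0.0,"rx":0.0,"ry":0.0,"rz":-0.26,"claw":0.3},
    {"x":-0.456,"y":-0.393,"z":0.0,"rx":0.0,"ry":0.0,"rz":-0.26,"claw":0.3},
    {"x":-0.456,"y":-0.393,"z":0.0,"rx":0.0,"ry":0.0,"rz":-0.26,"claw":0.3},
    {"x":-0.456,"y":-0.393,"z":0.0,"rx":0.0,"ry":0.0,"rz":-0.26,"claw":0.3},
    {"x":-0.456,"y":-0.393,"z":0.0,"rx":0.0,"ry":0.0,"rz":-0.26,"claw":0.3},
    {"x":-0.456,"y":-0.393,"z":0.0,"rx":0.0,"ry":0.0,"rz":-0.26,"claw":0.3},
    {"x":-0.456,"y":-0.393,"z":0.0,"rx":0.0,"ry":0.0,"rz":-0.26,"claw":0.3},
  ],
  squeeze=25,
)

```text
time: 2.15
tool_pos: [0.403, 0.0949, 0.2269]
tool_rot: [-3.14, 0.003, 2.992]
contact_force: [0.3, -0.8, 0.8]
opening: 0.0601
grip_force: 0.0
```

```bash
python3 cmd.py .463 -.276 .15 3.1996
```

```text
2.15 [0.403  0.0949 0.2269] [-3.14    0.0027  2.9919] [ 0.2932 -0.7664  0.7824] 0.060084375241435756 0.0 [ 0.0472  0.1359  1.8013 -0.0022  1.2021 -1.3731]
[-0.1525 -0.4769  0.1037] [-0.0023  0.0032 -0.2645]
```

>>> step_arm(
  steps=[
    {"x":-0.152,"y":-0.477,"z":0.104,"rx":0.0,"ry":0.0,"rz":-0.264,"claw":0.3},
    {"x":-0.152,"y":-0.477,"z":0.104,"rx":0.0,"ry":0.0,"rz":-0.264,"claw":0.3},
    {"x":-0.152,"y":-0.477,"z":0.104,"rx":0.0,"ry":0.0,"rz":-0.264,"claw":0.3},
    {"x":-0.152,"y":-0.477,"z":0.104,"rx":0.0,"ry":0.0,"rz":-0.264,"claw":0.3},
    {"x":-0.152,"y":-0.477,"z":0.104,"rx":0.0,"ry":0.0,"rz":-0.264,"claw":0.3},
    {"x":-0.152,"y":-0.477,"z":0.104,"rx":0.0,"ry":0.0,"rz":-0.264,"claw":0.3},
    {"x":-0.152,"y":-0.477,"z":0.104,"rx":0.0,"ry":0.0,"rz":-0.264,"claw":0.3},
    {"x":-0.152,"y":-0.477,"z":0.104,"rx":0.0,"ry":0.0,"rz":-0.264,"claw":0.3},
    {"x":-0.152,"y":-0.477,"z":0.104,"rx":0.0,"ry":0.0,"rz":-0.264,"claw":0.3},
    {"x":-0.152,"y":-0.477,"z":0.104,"rx":0.0,"ry":0.0,"rz":-0.264,"claw":0.3},
    {"x":-0.152,"y":-0.477,"z":0.104,"rx":0.0,"ry":0.0,"rz":-0.264,"claw":0.3},
    {"x":-0.152,"y":-0.477,"z":0.104,"rx":0.0,"ry":0.0,"rz":-0.264,"claw":0.3},
  ],
)

```text
time: 3.15
tool_pos: [0.4613, -0.2706, 0.148]
tool_rot: [3.14, -0.001, -3.08]
contact_force: [0.2, 0.3, 0.1]
opening: 0.0599
grip_force: 0.0
```

```bash
python3 cmd.py .463 -.276 .032 3.1996
python3 - <<'E'
from h import *
im,d=read_camera('wrist'); cv2.imwrite('pics/w1.png',im)
E
```

```text
3.15 [ 0.4613 -0.2706  0.148 ] [ 3.1402 -0.001  -3.0797] [0.1503 0.3327 0.1117] 0.059861999345370134 0.0 [-0.674   0.4364  1.6113  0.0004  1.0955 -2.3069]
[-0.0019 -0.0076  0.1547] [ 0.0018 -0.0012  0.0049]
```

View pics/w1.png

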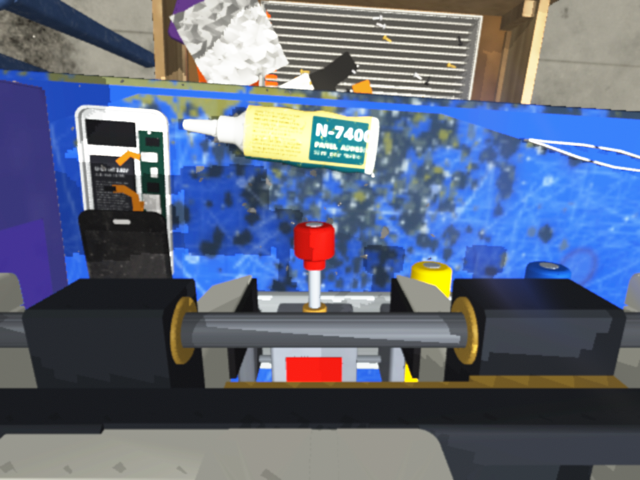

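>>> step_arm(
  steps=[
    {"x":-0.002,"y":-0.007,"z":0.05,"rx":0.0,"ry":0.0,"rz":0.0,"claw":0.3},
    {"x":-0.002,"y":-0.007,"z":0.1,"rx":0.0,"ry":0.0,"rz":0.0,"claw":0.3},
    {"x":-0.002,"y":-0.007,"z":0.13,"rx":0.0,"ry":0.0,"rz":0.0,"claw":0.3},
    {"x":-0.002,"y":-0.007,"z":0.155,"rx":0.0,"ry":0.0,"rz":0.0,"claw":0.3},
    {"x":-0.002,"y":-0.007,"z":0.155,"rx":0.0,"ry":0.0,"rz":0.0,"claw":0.3},
    {"x":-0.002,"y":-0.007,"z":0.155,"rx":0.0,"ry":0.0,"rz":0.0,"claw":0.3},
    {"x":-0.002,"y":-0.007,"z":0.155,"rx":0.0,"ry":0.0,"rz":0.0,"claw":-0.5},
    {"x":-0.002,"y":-0.007,"z":0.155,"rx":0.0,"ry":0.0,"rz":0.0,"claw":-0.5},
    {"x":-0.002,"y":-0.007,"z":0.155,"rx":0.0,"ry":0.0,"rz":0.0,"claw":-0.5},
    {"x":-0.002,"y":-0.007,"z":0.155,"rx":0.0,"ry":0.0,"rz":0.0,"claw":-0.5},
    {"x":-0.002,"y":-0.007,"z":0.155,"rx":0.0,"ry":0.0,"rz":0.0,"claw":-0.5},
    {"x":-0.002,"y":-0.007,"z":0.155,"rx":0.0,"ry":0.0,"rz":0.0,"claw":-0.5},
  ],
  squeeze=25,
)

```text
time: 4.2
tool_pos: [0.4639, -0.2772, 0.0332]
tool_rot: [-3.138, 0.001, -3.078]
contact_force: [-1.4, -4.9, 2.3]
opening: 0.0285
grip_force: 25.0
```

```bash
python3 cmd.py .4945 -.274 .032 3.1996; python3 est.py | grep red
```

```text
4.2 [ 0.4639 -0.2772  0.0332] [-3.1385  0.0014 -3.0775] [-1.4054 -4.9234  2.3498] 0.028459672355295923 25.00271951488685 [-0.6796  0.5976  1.7123 -0.0018  0.8285 -2.3132]
[-0.041   0.0016  0.0017] [-0.004   0.0018  0.0077]
scene red top 142 [ 0.563  -0.2819  0.0684] knob 15 med [ 0.4503 -0.2683  0.053 ] lo [ 0.4494 -0.2707  0.0448] hi [ 0.4521 -0.2655  0.0565]est.py:17: RuntimeWarning: Mean of empty slice.
  print(cam,k,'top',t.sum(),W[t].mean(0),'knob',kn.sum(),'med',np.median(K,0),'lo',np.percentile(K,3,0),'hi',np.percentile(K,97,0))
  ret = um.true_divide(
Traceback (most recent call last):
  File "est.py", line 18, in <module>
    if __name__=='__main__': est()
                             ~~~^^
  File "est.py", line 15, in est
    kn=l==1+np.argmax(st[1:,4])
            ~~~~~~~~~^^^^^^^^^^
ValueError: attempt to get argmax of an empty sequence
```

>>> step_arm(
  steps=[
    {"x":-0.008,"y":0.0,"z":0.0,"rx":0.0,"ry":0.0,"rz":0.0,"claw":-0.5},
    {"x":-0.016,"y":0.0,"z":0.0,"rx":0.0,"ry":0.0,"rz":0.0,"claw":-0.5},
    {"x":-0.024,"y":0.0,"z":0.0,"rx":0.0,"ry":0.0,"rz":0.0,"claw":-0.5},
    {"x":-0.032,"y":0.0,"z":0.0,"rx":0.0,"ry":0.0,"rz":0.0,"claw":-0.5},
    {"x":-0.037,"y":0.0,"z":0.0,"rx":0.0,"ry":0.0,"rz":0.0,"claw":-0.5},
    {"x":-0.041,"y":0.0,"z":0.0,"rx":0.0,"ry":0.0,"rz":0.0,"claw":-0.5},
    {"x":-0.041,"y":0.0,"z":0.0,"rx":0.0,"ry":0.0,"rz":0.0,"claw":-0.5},
    {"x":-0.041,"y":0.0,"z":0.0,"rx":0.0,"ry":0.0,"rz":0.0,"claw":-0.5},
  ],
  squeeze=25,
)

```text
time: 4.97
tool_pos: [0.494, -0.2754, 0.0332]
tool_rot: [-3.139, 0.0, -3.078]
contact_force: [-4.9, -6.1, 2.7]
opening: 0.0281
grip_force: 25.0
```

>>> step_arm(
  steps=[
    {"x":-0.003,"y":0.0,"z":0.0,"rx":0.0,"ry":0.0,"rz":0.0,"claw":-0.5},
    {"x":-0.003,"y":0.0,"z":0.0,"rx":0.0,"ry":0.0,"rz":0.0,"claw":-0.5},
    {"x":-0.003,"y":0.0,"z":0.0,"rx":0.0,"ry":0.0,"rz":0.0,"claw":-0.5},
  ],
)

```text
time: 5.22
tool_pos: [0.494, -0.2753, 0.0331]
tool_rot: [-3.14, -0.004, -3.078]
contact_force: [-12.7, -8.3, 8.8]
opening: 0.0278
grip_force: 25.0
```

>>> step_arm(
  steps=[
    {"x":0.0,"y":0.0,"z":0.0,"rx":0.0,"ry":0.0,"rz":0.0,"claw":0.3},
    {"x":0.0,"y":0.0,"z":0.0,"rx":0.0,"ry":0.0,"rz":0.0,"claw":0.3},
    {"x":0.0,"y":0.0,"z":0.0,"rx":0.0,"ry":0.0,"rz":0.0,"claw":0.3},
    {"x":0.0,"y":0.0,"z":0.0,"rx":0.0,"ry":0.0,"rz":0.0,"claw":0.3},
    {"x":0.0,"y":0.0,"z":-0.05,"rx":0.0,"ry":0.0,"rz":0.0,"claw":0.3},
    {"x":0.0,"y":0.0,"z":-0.1,"rx":0.0,"ry":0.0,"rz":0.0,"claw":0.3},
    {"x":0.0,"y":0.0,"z":-0.15,"rx":0.0,"ry":0.0,"rz":0.0,"claw":0.3},
    {"x":0.0,"y":0.0,"z":-0.155,"rx":0.0,"ry":0.0,"rz":0.0,"claw":0.3},
  ],
)

```text
time: 5.88
tool_pos: [0.4995, -0.2751, 0.1555]
tool_rot: [-3.134, 0.009, -3.077]
contact_force: [0.6, 0.0, 0.5]
opening: 0.0594
grip_force: 0.0
```

```bash
python3 cmd.py .482 -.1055 .15 3.1996 .482 -.1055 .032 3.1996
python3 - <<'E'
from h import *
im,d=read_camera('top'); cv2.imwrite('pics/t2.png',im)
im2,d=read_camera('wrist'); cv2.imwrite('pics/w2.png',np.vstack([cv2.resize(im[150:330,250:570],None,fx=1.4,fy=1.4),cv2.resize(im2,(448,336))]))
E
```

```text
5.8833 [ 0.4995 -0.2751  0.1555] [-3.1344  0.009  -3.0771] [0.5762 0.0081 0.5222] 0.059368817795104147 0.0 [-0.6381  0.4811  1.5122  0.0004  1.1368 -2.2735]
[0.0087 0.2273 0.0057] [-0.0092  0.0115  0.0082]
[0.0102 0.2284 0.163 ] [-0.0092  0.0115  0.0082]
```

View pics/w2.png

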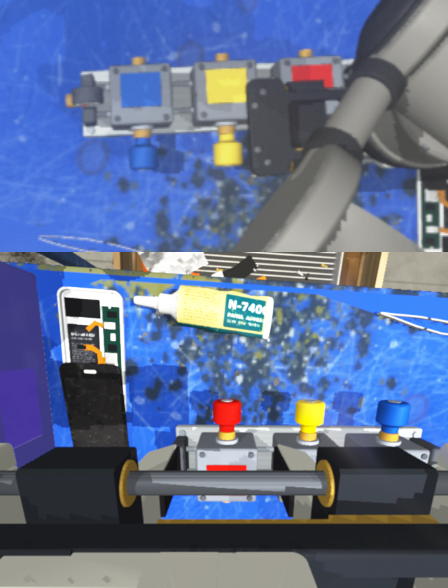

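>>> step_arm(
  steps=[
    {"x":0.008,"y":0.227,"z":0.0,"rx":0.0,"ry":0.0,"rz":0.0,"claw":0.3},
    {"x":0.008,"y":0.227,"z":0.0,"rx":0.0,"ry":0.0,"rz":0.0,"claw":0.3},
    {"x":0.008,"y":0.227,"z":0.0,"rx":0.0,"ry":0.0,"rz":0.0,"claw":0.3},
    {"x":0.008,"y":0.227,"z":0.0,"rx":0.0,"ry":0.0,"rz":0.0,"claw":0.3},
    {"x":0.008,"y":0.227,"z":0.0,"rx":0.0,"ry":0.0,"rz":0.0,"claw":0.3},
    {"x":0.008,"y":0.227,"z":0.0,"rx":0.0,"ry":0.0,"rz":0.0,"claw":0.3},
    {"x":0.008,"y":0.227,"z":0.0,"rx":0.0,"ry":0.0,"rz":0.0,"claw":0.3},
    {"x":0.008,"y":0.227,"z":0.0,"rx":0.0,"ry":0.0,"rz":0.0,"claw":0.3},
  ],
  squeeze=40,
)

```text
time: 6.65
tool_pos: [0.4796, -0.105, 0.148]
tool_rot: [3.141, -0.001, -3.079]
contact_force: [0.3, 0.7, 0.3]
opening: 0.0598
grip_force: 0.0
```

```bash
python3 cmd.py .483 -.106 .032 3.1996
```

```text
6.65 [ 0.4796 -0.105   0.148 ] [ 3.1415 -0.0008 -3.0786] [0.2844 0.7495 0.3211] 0.059823398832764565 0.0 [-0.3716  0.3629  1.7313 -0.0003  1.0481 -2.0052]
[-0.0045 -0.0017  0.1547] [ 0.0001 -0.001   0.0063]
```

>>> step_arm(
  steps=[
    {"x":-0.004,"y":-0.002,"z":0.05,"rx":0.0,"ry":0.0,"rz":0.0,"claw":0.3},
    {"x":-0.004,"y":-0.002,"z":0.1,"rx":0.0,"ry":0.0,"rz":0.0,"claw":0.3},
    {"x":-0.004,"y":-0.002,"z":0.13,"rx":0.0,"ry":0.0,"rz":0.0,"claw":0.3},
    {"x":-0.004,"y":-0.002,"z":0.154,"rx":0.0,"ry":0.0,"rz":0.0,"claw":0.3},
    {"x":-0.004,"y":-0.002,"z":0.154,"rx":0.0,"ry":0.0,"rz":0.0,"claw":0.3},
    {"x":-0.004,"y":-0.002,"z":0.154,"rx":0.0,"ry":0.0,"rz":0.0,"claw":0.3},
    {"x":-0.004,"y":-0.002,"z":0.154,"rx":0.0,"ry":0.0,"rz":0.0,"claw":-0.5},
    {"x":-0.004,"y":-0.002,"z":0.154,"rx":0.0,"ry":0.0,"rz":0.0,"claw":-0.5},
    {"x":-0.004,"y":-0.002,"z":0.154,"rx":0.0,"ry":0.0,"rz":0.0,"claw":-0.5},
    {"x":-0.004,"y":-0.002,"z":0.154,"rx":0.0,"ry":0.0,"rz":0.0,"claw":-0.5},
    {"x":-0.004,"y":-0.002,"z":0.154,"rx":0.0,"ry":0.0,"rz":0.0,"claw":-0.5},
    {"x":-0.004,"y":-0.002,"z":0.154,"rx":0.0,"ry":0.0,"rz":0.0,"claw":-0.5},
  ],
  squeeze=40,
)

```text
time: 7.65
tool_pos: [0.483, -0.1058, 0.0338]
tool_rot: [-3.14, 0.001, -3.077]
contact_force: [-0.5, -2.0, 4.1]
opening: 0.028
grip_force: 40.0
```

>>> step_arm(
  steps=[
    {"x":0.008,"y":0.0,"z":0.0,"rx":0.0,"ry":0.0,"rz":0.0,"claw":-0.5},
    {"x":0.016,"y":0.0,"z":0.0,"rx":0.0,"ry":0.0,"rz":0.0,"claw":-0.5},
    {"x":0.024,"y":0.0,"z":0.0,"rx":0.0,"ry":0.0,"rz":0.0,"claw":-0.5},
    {"x":0.032,"y":0.0,"z":0.0,"rx":0.0,"ry":0.0,"rz":0.0,"claw":-0.5},
    {"x":0.037,"y":0.0,"z":0.0,"rx":0.0,"ry":0.0,"rz":0.0,"claw":-0.5},
    {"x":0.042,"y":0.0,"z":0.0,"rx":0.0,"ry":0.0,"rz":0.0,"claw":-0.5},
    {"x":0.042,"y":0.0,"z":0.0,"rx":0.0,"ry":0.0,"rz":0.0,"claw":-0.5},
    {"x":0.042,"y":0.0,"z":0.0,"rx":0.0,"ry":0.0,"rz":0.0,"claw":-0.5},
  ],
)

```text
time: 8.32
tool_pos: [0.4529, -0.1076, 0.0338]
tool_rot: [-3.14, 0.005, -3.078]
contact_force: [8.0, 0.9, 0.5]
opening: 0.0277
grip_force: 40.0
```

>>> step_arm(
  steps=[
    {"x":0.0,"y":0.0,"z":0.0,"rx":0.0,"ry":0.0,"rz":0.0,"claw":0.3},
    {"x":0.0,"y":0.0,"z":0.0,"rx":0.0,"ry":0.0,"rz":0.0,"claw":0.3},
    {"x":0.0,"y":0.0,"z":0.0,"rx":0.0,"ry":0.0,"rz":0.0,"claw":0.3},
    {"x":0.0,"y":0.0,"z":0.0,"rx":0.0,"ry":0.0,"rz":0.0,"claw":0.3},
    {"x":0.0,"y":0.0,"z":-0.05,"rx":0.0,"ry":0.0,"rz":0.0,"claw":0.3},
    {"x":0.0,"y":0.0,"z":-0.1,"rx":0.0,"ry":0.0,"rz":0.0,"claw":0.3},
    {"x":0.0,"y":0.0,"z":-0.15,"rx":0.0,"ry":0.0,"rz":0.0,"claw":0.3},
    {"x":0.03,"y":0.08,"z":-0.17,"rx":0.0,"ry":0.0,"rz":0.0,"claw":0.3},
    {"x":0.03,"y":0.2,"z":-0.17,"rx":0.0,"ry":0.0,"rz":0.0,"claw":0.3},
    {"x":0.03,"y":0.2,"z":-0.17,"rx":0.0,"ry":0.0,"rz":0.0,"claw":0.3},
    {"x":0.03,"y":0.2,"z":-0.17,"rx":0.0,"ry":0.0,"rz":0.0,"claw":0.3},
    {"x":0.03,"y":0.2,"z":-0.17,"rx":0.0,"ry":0.0,"rz":0.0,"claw":0.3},
  ],
)

```text
time: 9.32
tool_pos: [0.4173, 0.0451, 0.1609]
tool_rot: [3.14, -0.001, -3.074]
contact_force: [0.3, -0.2, 0.6]
opening: 0.06
grip_force: 0.0
```

Run:
```python
from h import *
im,d=read_camera('top'); im2,d=read_camera('scene'); cv2.imwrite('pics/f.png',np.vstack([cv2.resize(im[150:330,250:570],None,fx=1.5,fy=1.5),cv2.resize(im2[190:370,200:520],None,fx=1.5,fy=1.5)]))
```

```text
(no output)
```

View pics/f.png

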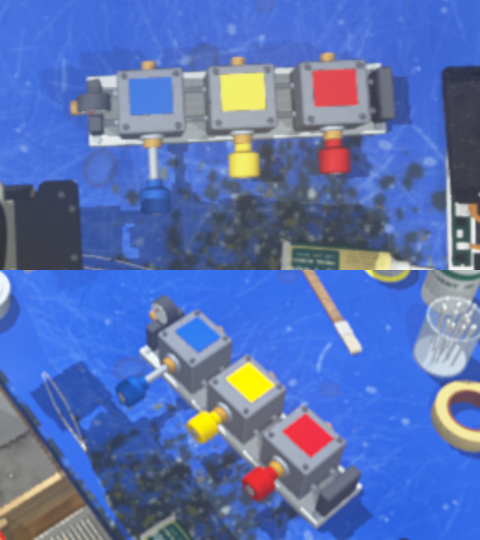

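The picture shows blue fully out (crop pixel 154,195), with red (333,158) and yellow (243,160) home. The gripper is clear of everything.

```bash
python3 -c "
from h import *
print(robot.hand_in())"
```

```text
the job is handed in; nothing more can be done
None
```

The red knob was pushed fully home first, then the blue knob was pulled out to its stop. Yellow was left home, the gripper was released and clear, and the job was handed in at about 9.4 s (no verdict was returned).

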